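Gauge a steel strip with the ratchet thimble

TASK

Slide the steel strip gently along its channel on the bench thickness gauge until its far end rests against the stop. Then turn the small ratchet cap on top of the gauge clockwise (seen from above) until the spindle has come down on the strip and the cap slips on its thimble; let it slip about an eighth of a turn, never more than a quarter turn, and do not press the strip harder than the ratchet does. Let go, leaving the strip against the stop and held by the spindle, and leave the other things on the bench alone.

Things in the scene. Friction and masses are not known exactly. Their poses are not given: they have to be found in the camera images.
- gauge: Grey C-shaped bench thickness gauge, screwed to the bench, base 125 x 100 mm. Origin: on the bench, straight under the vertical spindle axis. x axis along the channel towards the stop, y axis to the column. Column and head arm fill x = -20 to 20, y = -20 to 57 mm; the arm lies 80 to 115 mm above the bench, thimble and cap on top of it.
- bed_end (a point): Middle of the open end of the dark bed, on the channel floor, 30 mm above the bench, at x = -90 mm of the gauge. The bed is 36 mm wide; two guide rails 5 mm high and 19 mm apart line the channel from 2 to 57 mm past this point. Nothing stands in front of this end but the strip.
- stop: Steel stop block fixed across the end of the channel, 10 mm thick, 30 mm wide, 20 mm high. Origin: on the channel floor (30 mm above the bench), in the middle of the face that the strip meets, at x = 25 mm of the gauge; x axis as the gauge's.
- strip: Loose steel strip 130 x 16 x 8 mm, about 0.13 kg, lying in the channel, at the start 25 to 38 mm short of the stop. Origin: centre of its underside; x axis along it towards the stop. Pushed home, its near end overhangs the bed's open end by 15 mm, so shut fingertips can push it there, tips about 24 mm above the bench. It slides with about 1 N; more than 20 N on the stop is too rough.
- strip_near (a point): Centre of the strip's end face away from the stop (the end to push), half-way up its thickness.
- strip_far (a point): Centre of the strip's end face next to the stop, half-way up its thickness.
- spindle: Vertical steel spindle, 10 mm diameter, moving down without turning by 2.4 mm per rad of the thimble (15 mm a turn), and staying where it is left. Origin: centre of its flat lower end. It starts 2 to 6.1 mm above the height of the strip's top (38 mm above the bench), so 0.8 to 2.6 rad clockwise bring it down.
- thimble: Aluminium thimble with graduations, 42 mm diameter, 20 mm high, 115 to 135 mm above the bench; turns in place without rising or sinking. A tab sticks out 7.5 mm from its rim. Origin: on the axis at its underside; x axis towards the tab. Turned directly, instead of by the cap, it would over-press the strip. The pressed strip pushes it back with 0.04 N m, less than its friction of 0.055.
- cap_grip (a point): Point on the axis of the ratchet cap where to grip it, 163 mm above the bench, 10 mm below the cap's top, 28 mm above the thimble. The cap is a knurled steel cylinder, 26 mm diameter, 36 mm high, that does not rise or sink. Clockwise lowers the spindle: about 0.055 N m while it runs free, rising on the strip within 0.2 rad to 0.1 N m, when the cap slips smoothly on the standing thimble.
- cap_mark (a point): Outer end of the index line on the cap's top, 11 mm from the axis. At the start the line points the same way as the thimble's tab; the angle from tab to line is the slip so far; it must end between 20 degrees and a quarter turn.
- multimeter: Yellow and black hand multimeter, 150 x 75 x 36 mm, lying to the left; leave alone. Origin: centre of its underside.
- partsbox: Open cardboard box of pins, 120 x 90 x 50 mm, to the right; leave alone. Origin: centre of its underside.
- tapemeasure: Tape measure, 70 x 65 x 35 mm, lying to the left; leave alone. Origin: centre of its underside.
- driver: Screwdriver lying to the right; leave alone. Origin: its underside.
There are look-alikes about, which are no part of the job. What is meant by the strip is not pink, and is the smaller of those in its own colour.

How it is judged:
By the outcome, as a careful person would: the job done as asked, in the order asked, and still so for the second after the job is handed in, with the robot touching nothing.
It also fails if it takes over 72 s, if anything falls off the work surface, if the arm or the gripper's body presses on something with over 40 N, if the wrist force passes 120 N, or if a joint passes its speed limit or range.

ROBOT

A 6-joint arm with a two-finger parallel gripper is mounted at the origin on the work surface. World frame = base frame: x ahead of the robot, y to its left, z up, the work surface at z = 0. Lengths are in m, angles in rad, forces in N, time in s.
With the tool pointing down it reaches from about 0.4 to 0.825 m from the base axis. Payload 7 kg.
Tool frame: the origin (TCP) lies at the centre of the arm's flange, where the gripper is bolted on; the fingertips stand 178 mm ahead of it and the grasp point (between the pads) lies 159 mm ahead of it; z points along the fingers, y is the direction in which the jaws open and shut (so a half turn about z gives the same grasp; the last joint's range is limited). The gripper opens to 88 mm and grips with 3 to 60 N. Pads are 19 mm wide; open, the fingers measure 130 mm over their backs; the gripper's body (78 mm by 193 mm) begins 47 mm behind the grasp point.
Start: joints at [1.597, 0.359, 0.012, 0, -1.224, -0.288], TCP at [0.175, 0.652, 0.405] pointing down, gripper open.
Joint ranges: [-3.07, 3.07], [-1.43, 2.12], [-1.02, 1.25], [-3.03, 1.67], [-3.05, -0], [-3.03, 3.03]. Speed limits (rad/s): [2.39, 2.39, 3.01, 3.14, 3.14, 3.14].

INTERFACE

Orientations are given as [roll, pitch, yaw] about the fixed x, y, z axes, in that order (R = Rz(yaw) Ry(pitch) Rx(roll)).
In Python, from station import arm gives the robot as it stands.
- The arm moves only by the shell command python3 -m handwheel 'ROWS' [OPENING] [FORCE]. ROWS is JSON, a list of rows, each a list of 4 numbers: the shift along the world's x, y, z in cm, then the turn about the world's z in rad. In form: [[dx, dy, dz, yaw], ...]. A call has 1 to 20 rows; each row shifts and turns the commanded pose from where the row before left it; what a row does not reach is not made up. A row lasts 1/10 s, in which the tool goes at most 50 mm and 8.59 degrees, less where a joint would pass 70% of its speed; a pose out of reach is approached as far as the arm can. A call is refused whole if a number of a shift passes 5 or a number of a turn 0.15, either way. A call with a gripper value outside its range is refused whole. OPENING is the closure, from 0 (fully open) to 1 (shut), set as the call begins (- or left out, the last holds). The fingers move at their own pace and stop on an object; FORCE is the grip in N (left out, the last holds). Time passes only in rows, so rows that do not move let the fingers close. It gives the time, the measured TCP pose, the force and the opening at its end, in the units of the state.
- arm.get_state(): the state, without advancing time (a new reading comes with each control period).
- arm.grab_frame(name): name is "scene" or "top" or "wrist"; returns a dict with "image" (400x640x3 uint8, red, green, blue), "depth" (400x640 float32, m along the optical axis (not along the pixel's ray), 0 where there is no reading), "vfov" (degrees; the focal length in pixels is half the picture's height over the tangent of half this angle, whatever the lens; pixels are square), "cx", "cy" (the principal point, pixels), "rvec" (rotation vector, rad) and "tvec" (3), from world to camera coordinates, as OpenCV has them. Camera axes: x right, y down, z forward; pixel columns grow to the right and rows downward; lengths in m; the calibration is good to about 2 mm. The wrist camera is an equidistant fisheye: a pixel r from the principal point sees the ray r / f radians off the axis. A picture is of the moment at which its call begins.
- arm.job_done(): hands the job in, once; it reports no verdict.
The state is a dict: "t": time; "q": joint angles; "qd": joint speeds; "joint_efforts": joint torques, N m; "eef_pos": TCP position; "ee_rot": TCP orientation; "force": force on the tool from outside, world axes, zero at the start; "moment": the same for the moment, N m; "width": finger opening in m.
Only numpy, scipy, OpenCV 4.12 (cv2) and the standard library are available. Lean on these libraries where they do the work, as an engineer would, in place of code of your own. Each camera call takes 0.05 s, during which the arm holds its last target.

## Working session

There is one attempt and no reset: what is moved stays moved. The work goes in short steps, Python scripts to look and compute and a shell command to move; the robot and the scene stay as the last step left them, time stands still between calls to the robot, and variables do not carry over. Pictures are saved under pics/ and viewed, and the job is handed in when it is done.

```bash
ls; mkdir -p pics; cat > h.py <<'E'
import numpy as np, cv2
from station import arm
def grab(n):
    f=arm.grab_frame(n); np.savez(f'{n}.npz',**f); return f
def load(n): return dict(np.load(f'{n}.npz'))
def foc(f): return f['image'].shape[0]/2/np.tan(np.radians(float(f['vfov']))/2)
def ray(f,u,v,fish=False):
    F=foc(f); x=(u-f['cx'])/F; y=(v-f['cy'])/F
    if fish:
        r=np.hypot(x,y); s=np.sin(r)/r if r>1e-9 else 1; d=np.array([x*s,y*s,np.cos(r)])
    else: d=np.array([x,y,1.])
    R=cv2.Rodrigues(f['rvec'].astype(float))[0]; t=f['tvec'].astype(float).ravel()
    return -R.T@t, R.T@d
def onz(f,u,v,z,fish=False):
    o,d=ray(f,u,v,fish); return o+d*(z-o[2])/d[2]
def proj(f,P,fish=False):
    R=cv2.Rodrigues(f['rvec'].astype(float))[0]; c=R@np.array(P,float)+f['tvec'].ravel()
    F=foc(f)
    if fish:
        a=np.hypot(c[0],c[1]); th=np.arctan2(a,c[2]); return np.array([f['cx']+F*th*c[0]/a,f['cy']+F*th*c[1]/a])
    return np.array([f['cx']+F*c[0]/c[2],f['cy']+F*c[1]/c[2]])
def save(img,n): cv2.imwrite(f'pics/{n}.png',img[:,:,::-1])
def crop(f,x0,y0,x1,y1,k,n): save(cv2.resize(f['image'][y0:y1,x0:x1],None,fx=k,fy=k,interpolation=cv2.INTER_CUBIC),n)
E
python3 - <<'E'
from h import *
s=arm.get_state(); print(s)
for n in ['scene','top','wrist']:
    f=grab(n); save(f['image'],n+'0'); print(n,f['vfov'],f['cx'],f['cy'],ray(f,320,200,n=='wrist'))
E
```

```text
pics
{'t': 0.0, 'q': array([ 1.59709199e+00,  3.59404957e-01,  1.11215151e-02, -3.56384787e-04,
       -1.22414972e+00, -2.88138771e-01]), 'qd': array([ 6.96219847e-04, -4.21320452e-05,  4.71180551e-04, -1.11945830e-04,
       -1.24868845e-03, -2.21450260e-03]), 'joint_efforts': array([-5.05669523e-04, -5.82726645e+01,  2.93059945e+01,  6.99714527e+00,
        6.96104922e-03, -1.46141033e-04]), 'eef_pos': array([0.17465515, 0.65182543, 0.40373692]), 'ee_rot': array([ 3.13992809e+00, -1.43963493e-04, -2.61964347e-01]), 'force': array([-0.83731428,  0.07917001, -0.05116377]), 'moment': array([ 0.01416176,  0.00419317, -0.07767895]), 'width': 0.08754880857807423}
scene 50.8922792593588 314.6894455680142 197.4373591862566 (array([ 1.16559244, -0.52993245,  0.9328611 ]), array([-0.56367891,  0.44897523, -0.69345809]))
top 55.648203233634355 318.67141254344875 199.4600190075732 (array([ 0.37028834, -0.01121776,  1.17102433]), array([ 0.14202294,  0.00999717, -0.98982012]))
wrist 65.70646984690485 323.49973187267636 199.6369462247817 (array([0.24653127, 0.63254197, 0.38490516]), array([-0.26628758,  0.08151097, -0.96044098]))
```

View pics/scene0.png

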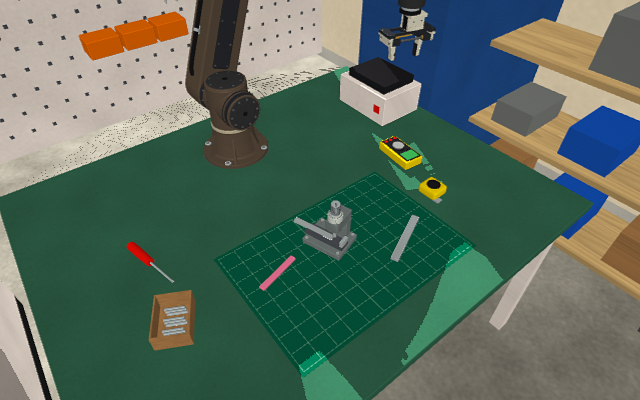

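View pics/top0.png

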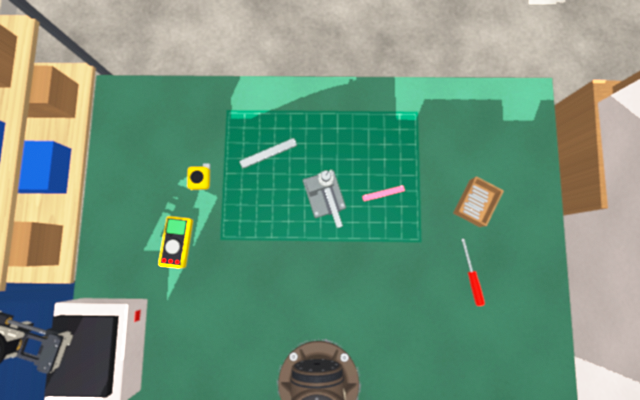

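View pics/wrist0.png

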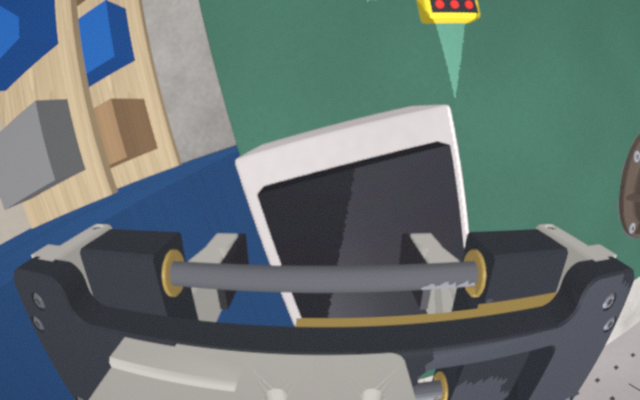

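```bash
python3 - <<'E'
from h import *
f=load('top'); crop(f,290,160,360,235,8,'topc')
f=load('scene'); crop(f,285,185,365,265,7,'scenec')
E
```

```text
(no output)
```

View pics/topc.png

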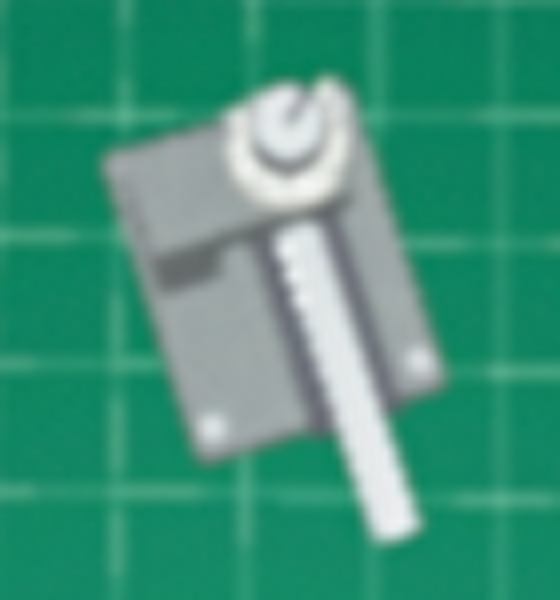

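View pics/scenec.png

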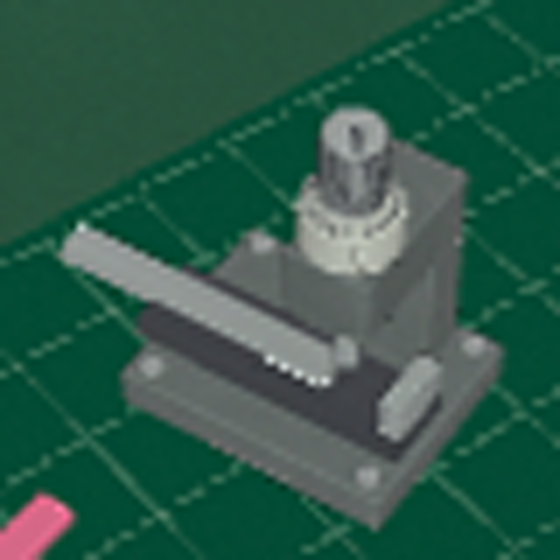

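```bash
python3 - <<'E'
from h import *
f=load('top'); s=load('scene')
print('cap top',onz(f,326.2,174.6,.173))
near=onz(f,339.7,226.5,.038); print('near top edge',near)
# strip edges by mask on V brightness
im=f['image'][188:230,318:350].astype(int)
m=(im.min(2)>185)&(np.ptp(im,axis=2)<35)
m=m.astype(np.uint8)
n,l,st,c=cv2.connectedComponentsWithStats(m)
print(st,c)
k=np.argmax([st[i,4]*(1 if c[i][1]>15 else 0) if i else 0 for i in range(n)])
r=cv2.minAreaRect(np.argwhere(l==k)[:,::-1].astype(np.float32)); b=cv2.boxPoints(r)+[318,188]
P=np.array([onz(f,u,v,.038) for u,v in b]); print(b,P)
# scene checks
for nm,px,z in [('cap',(285+355/7,185+128/7),.173),('stop top mid L',(285+395/7,185+395/7),.05)]:
    print(nm,onz(s,*px,z))
# near end in scene : top face end mid
print('near scene',onz(s,285+80/7,185+235/7,.038))
print('far scene',onz(s,285+325/7,185+355/7,.038))
E
```

```text
cap top [ 0.58259145 -0.01698606  0.173     ]
near top edge [ 0.45347471 -0.05958246  0.038     ]
[[   0    0   32   42 1134]
 [   7    0   17   39  202]
 [  23   16    3    3    8]] [[15.58730159 20.83686067]
 [14.66831683 18.75247525]
 [24.125      16.875     ]]
[[323.99999905 189.        ]
 [328.79999828 187.40000153]
 [341.39999771 225.19999313]
 [336.59999847 226.79999161]] [[ 0.56668957 -0.01151176  0.038     ]
 [ 0.57176269 -0.02602484  0.038     ]
 [ 0.45741959 -0.06464533  0.038     ]
 [ 0.45247312 -0.05032809  0.038     ]]
cap [ 0.58262763 -0.0136146   0.173     ]
stop top mid L [ 0.61290498 -0.01381845  0.05      ]
near scene [ 0.45713955 -0.05376914  0.038     ]
far scene [ 0.57197408 -0.01530563  0.038     ]
```

```bash
python3 -m handwheel '[[2,-2,0,0],[3,-4,0,0.08],[3,-4,0,0.08],[3,-4,0,0.08],[3,-4,0,0.08],[3,-4,0,0.08],[3,-4,0,0.08],[3,-4,0,0.08],[0,-4,0,0],[0,-4,0,0],[0,-4,0,0],[0,-4,0,0],[0,-4,0,0],[0,-4,0,0],[0,-4,0,0],[0,-4,0,0],[0,-4,0,0],[0,-3,0,0.03],[0,-1,0,0],[0,0,0,0]]' 1 20
python3 - <<'E'
from h import *
print(arm.get_state())
for n in ['top','wrist']:
    f=grab(n); save(f['image'],n+'1')
E
```

```text
t: 2.15
eef_pos: [0.4045, -0.0491, 0.4045]
ee_rot: [-3.142, 0.0, 0.325]
force: [-0.1, -0.2, 0.5]
width: 0.0003
{'t': 2.15, 'q': array([ 3.69363309e-01, -1.03459320e-01, -5.32083376e-01, -8.51000683e-05,
       -1.14237585e+00,  1.52670969e+00]), 'qd': array([ 0.04162288,  0.00240194,  0.00385207, -0.00157665,  0.00328756,
       -0.03654583]), 'joint_efforts': array([ -1.06787659, -20.08368909,  28.3682245 ,   6.72578394,
         0.03264274,   0.5182695 ]), 'eef_pos': array([ 0.40447822, -0.04906838,  0.40454601]), 'ee_rot': array([-3.14152430e+00,  2.06798787e-04,  3.25241316e-01]), 'force': array([-0.11355383, -0.17478145,  0.48530189]), 'moment': array([-0.01878756, -0.03796175,  0.04456547]), 'width': 0.000315128865744639}
```

View pics/wrist1.png

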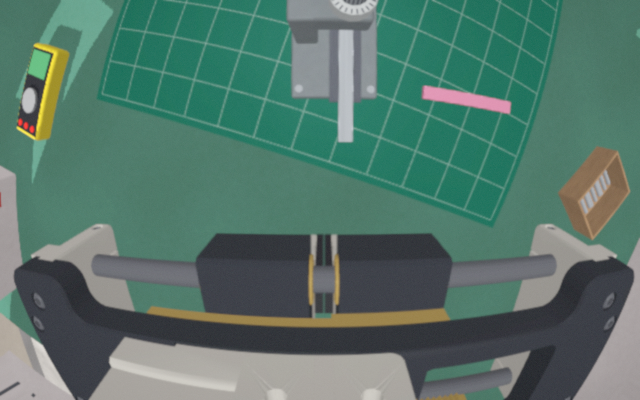

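```bash
python3 - <<'E'
from h import *
f=load('wrist')
for p in [(.5826,-.0155,.173),(.4535,-.059,.038),(.483,-.049,.038)]: print(proj(f,p,True))
E
```

```text
[360.83304057 -27.99974701]
[346.73586306 140.80326362]
[346.9724554  113.18497129]
```

```bash
python3 - <<'E'
from h import *
f=load('wrist'); crop(f,280,0,400,150,5,'w1c')
im=f['image'].astype(int)
for v in (60,90,120,135):
    row=im[v,325:365]; print(v,row.min(1).tolist())
print(im[130:148,345].min(1))
E
```

```text
60 [141, 144, 142, 136, 124, 115, 113, 113, 109, 110, 112, 108, 119, 153, 185, 189, 187, 186, 186, 187, 188, 189, 188, 186, 186, 186, 185, 175, 150, 119, 112, 110, 110, 109, 112, 117, 129, 138, 144, 143]
90 [142, 145, 142, 135, 124, 113, 111, 110, 112, 110, 109, 113, 117, 140, 170, 183, 186, 186, 185, 184, 188, 190, 189, 188, 189, 188, 189, 187, 160, 123, 111, 109, 111, 110, 110, 116, 132, 142, 144, 144]
120 [59, 63, 70, 84, 99, 109, 105, 98, 91, 90, 83, 71, 106, 162, 186, 188, 184, 184, 184, 186, 187, 189, 188, 189, 189, 188, 184, 164, 103, 50, 44, 47, 46, 46, 43, 47, 46, 42, 43, 44]
135 [41, 40, 44, 45, 41, 43, 43, 46, 42, 44, 39, 54, 102, 155, 183, 187, 184, 184, 184, 185, 187, 188, 189, 188, 189, 187, 176, 150, 95, 57, 41, 44, 42, 46, 43, 43, 44, 45, 41, 44]
[187 187 189 187 188 187 187 188 187 185 184 166 109  52  40  40  40  35]
```

View pics/w1c.png

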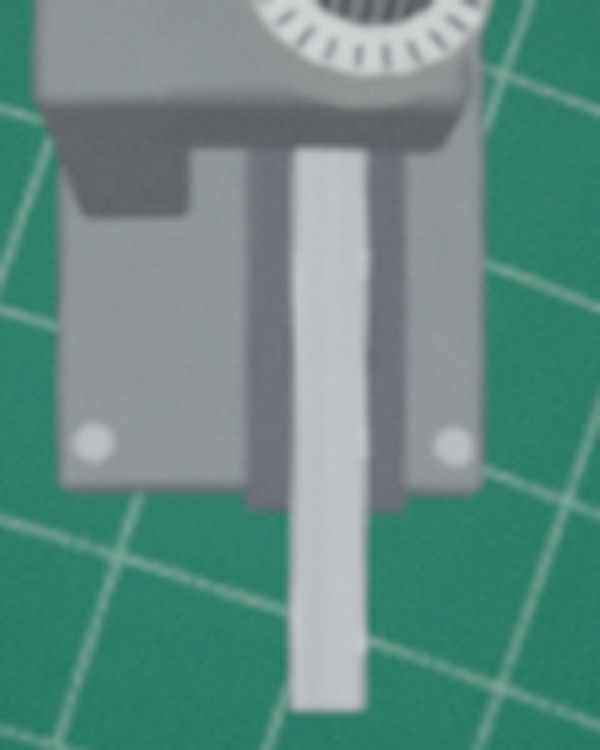

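```bash
python3 - <<'E'
from h import *
f=load('wrist')
a=onz(f,344.95,141.9,.038,True); b=onz(f,345.5,60,.038,True); w=[onz(f,337.2,135,.038,True),onz(f,352.6,135,.038,True)]
print(a,b,np.arctan2(*(b-a)[1::-1]), np.linalg.norm(w[0]-w[1]))
o=np.array([.5826,-.0155]);y=np.arctan2(*(b-a)[1::-1])
for y in (y,.325):
  d=np.array([np.cos(y),np.sin(y)]);n=np.array([-d[1],d[0]]);print((o-a[:2])@d,(o-a[:2])@n)
e=onz(f,345.3,101.5,.030,True);print('bed end to axis',(o-e[:2])@d)
E
```

```text
[ 0.45166458 -0.0575118   0.038     ] [ 0.53959897 -0.02796602  0.038     ] 0.32414682482457785 0.01728961190769726
0.1374974365114762 -0.001879006102936869
0.13749578334757848 -0.001996314804349277
bed end to axis 0.09167521663376357
```

```bash
python3 -m handwheel '[[0.4,-2.3,0,0],[0,0,-3,0],[0,0,-4,0],[0,0,-4,0],[0,0,-3,0],[0,0,0,0],[0,0,0,0]]'
```

```text
t: 2.95
eef_pos: [0.4093, -0.0702, 0.2651]
ee_rot: [3.141, 0.001, 0.33]
force: [-0.2, -0.4, 0.3]
width: 0.0003
```

```bash
python3 -m handwheel '[[0.1,-0.2,-2,0],[0,0,-3,0],[0,0,-1.3,0],[0,0,0,0],[0,0,0,0]]'
python3 - <<'E'
from h import *
f=grab('wrist'); save(f['image'],'w2'); print(arm.get_state()['eef_pos'],arm.get_state()['force'])
f=grab('scene');crop(f,255,165,375,265,6,'s2')
E
```

```text
t: 3.45
eef_pos: [0.4108, -0.0725, 0.2032]
ee_rot: [3.141, -0.002, 0.329]
force: [-0.2, -0.2, 0.5]
width: 0.0006
[ 0.41078919 -0.072558    0.20329947] [-0.05221899 -0.03750616  0.30339195]
```

View pics/w2.png

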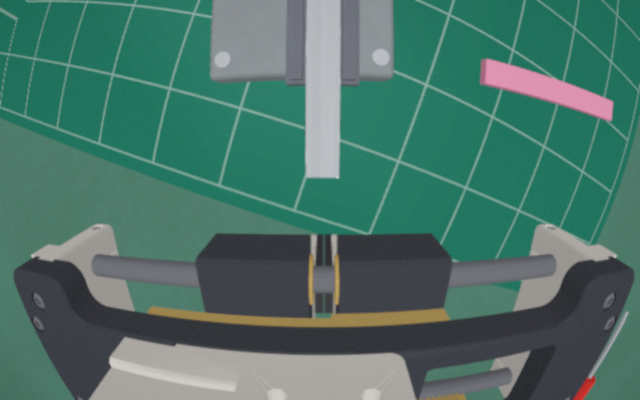

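View pics/s2.png

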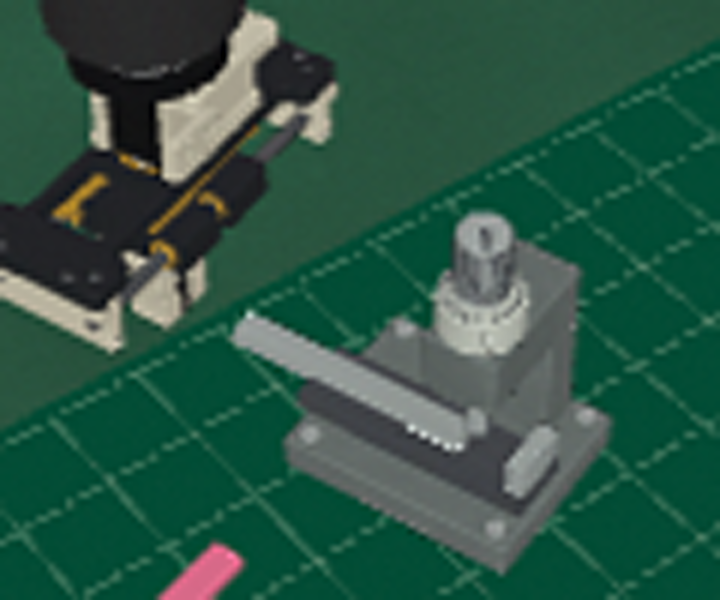

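```bash
python3 -m handwheel '[[0.95,0.32,-0.1,0],[0.95,0.32,0,0],[0.47,0.16,0,0],[0.1,0.03,0,0],[0.1,0.03,0,0],[0.1,0.03,0,0],[0.1,0.03,0,0],[0,0,0,0]]'
python3 -m handwheel '[[0.19,0.06,0,0],[0.19,0.06,0,0],[0.19,0.06,0,0],[0.19,0.06,0,0],[0.19,0.06,0,0],[0.19,0.06,0,0],[0.19,0.06,0,0],[0.19,0.06,0,0],[0,0,0,0]]'
```

```text
t: 4.35
eef_pos: [0.4374, -0.0639, 0.2007]
ee_rot: [3.142, 0.0, 0.328]
force: [-0.5, 0.7, 1.0]
width: 0.0006
t: 5.25
eef_pos: [0.453, -0.0589, 0.2007]
ee_rot: [3.142, -0.0, 0.328]
force: [0.2, -0.3, 0.6]
width: 0.0004
```

```bash
python3 - <<'E'
from h import *
f=grab('wrist'); crop(f,220,0,420,300,2,'w3')
E
```

```text
(no output)
```

View pics/w3.png

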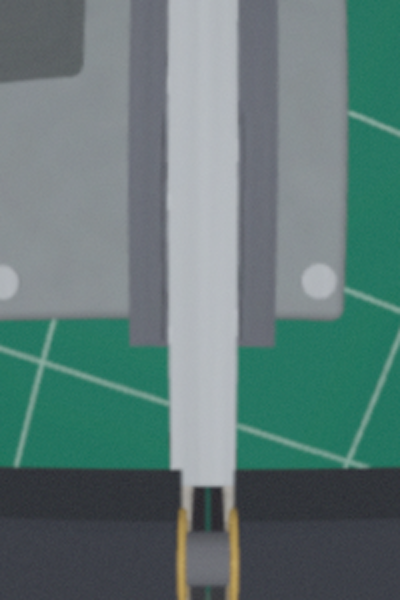

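Near end now meets the fingertips (about pixel (323,243)). I'll continue slowly, watching the force.

```bash
python3 -m handwheel '[[0.19,0.06,0,0],[0.19,0.06,0,0],[0.19,0.06,0,0],[0.19,0.06,0,0],[0.19,0.06,0,0],[0.19,0.06,0,0],[0.1,0.03,0,0],[0,0,0,0]]'
python3 - <<'E'
from h import *
f=grab('scene'); crop(f,275,185,365,265,8,'s4'); print(arm.get_state()['force'])
E
```

```text
t: 6.1
eef_pos: [0.4653, -0.055, 0.2007]
ee_rot: [3.142, -0.0, 0.328]
force: [0.2, 0.9, -0.1]
width: 0.0003
[0.06567202 0.68529429 0.63853821]
```

View pics/s4.png

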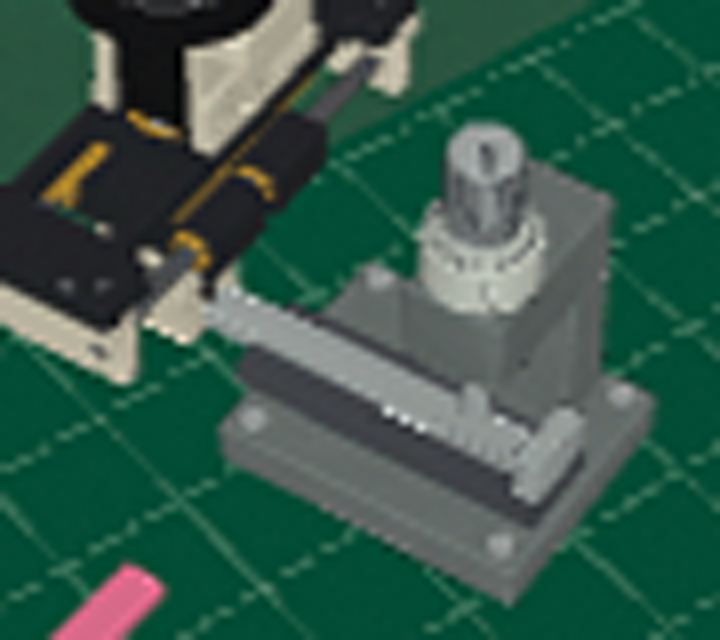

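```bash
python3 -m handwheel '[[0.1,0.03,0,0],[0.1,0.03,0,0],[0.1,0.03,0,0],[0,0,0,0]]'
python3 -m handwheel '[[0.05,0.02,0,0],[0.05,0.02,0,0]]'
python3 -m handwheel '[[0.05,0.02,0,0],[0.05,0.02,0,0]]'
```

```text
t: 6.55
eef_pos: [0.4682, -0.0542, 0.2007]
ee_rot: [3.142, -0.0, 0.328]
force: [-0.5, -0.5, -0.3]
width: 0.0004
t: 6.75
eef_pos: [0.469, -0.0538, 0.2007]
ee_rot: [-3.142, 0.0, 0.328]
force: [-0.8, -0.2, 1.0]
width: 0.0001
t: 6.95
eef_pos: [0.4701, -0.0534, 0.2007]
ee_rot: [-3.142, -0.0, 0.328]
force: [-0.5, -0.8, 0.9]
width: 0.0007
```

```bash
python3 -m handwheel '[[0.05,0.02,0,0]]'
python3 -m handwheel '[[0.05,0.02,0,0]]'
```

```text
t: 7.05
eef_pos: [0.4706, -0.0532, 0.2007]
ee_rot: [3.142, -0.0, 0.328]
force: [0.1, -0.5, 0.9]
width: 0.0005
t: 7.15
eef_pos: [0.4711, -0.053, 0.2006]
ee_rot: [3.142, 0.0, 0.328]
force: [-1.3, 0.5, 0.8]
width: 0.0004
```

```bash
for i in 1 2 3; do python3 -m handwheel '[[0.05,0.02,0,0]]' | sed -n '2p;4p'; done
```

```text
eef_pos: [0.4714, -0.0529, 0.2006]
force: [-2.6, -1.4, 2.1]
eef_pos: [0.4715, -0.0528, 0.2005]
force: [-3.5, -2.6, 3.6]
eef_pos: [0.4717, -0.0527, 0.2005]
force: [-5.7, -2.5, 4.8]
```

```bash
python3 - <<'E'
from h import *
f=grab('scene'); crop(f,275,185,365,265,8,'s5'); print(arm.get_state()['force'])
E
```

```text
[-4.83105904 -1.85045838  3.93978123]
```

View pics/s5.png

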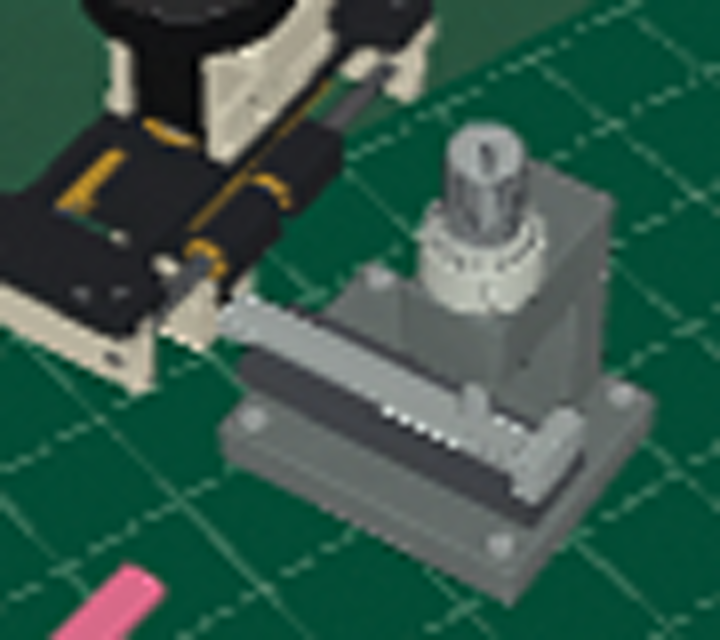

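```bash
python3 -m handwheel '[[-0.2,-0.07,0,0],[-0.8,-0.27,0,0],[-1,-0.33,0,0],[-1,-0.33,0,0],[0,0,2,0],[0,0,4,0],[0,0,4,0],[0,0,4,0],[1,0.3,4,0],[1,0.3,2,0],[1,0.3,0,0],[0,0,0,0],[0,0,0,0]]' 0 25
python3 - <<'E'
from h import *
f=grab('wrist'); save(f['image'],'w6')
f=grab('top'); crop(f,290,160,360,235,8,'t6');grab('scene')
f=load('wrist'); print(proj(f,(.5826,-.0155,.173),True), ray(f,320,200,True))
E
```

```text
t: 8.8
eef_pos: [0.4716, -0.0536, 0.3993]
ee_rot: [-3.141, 0.002, 0.328]
force: [-0.7, 0.0, 0.4]
width: 0.0873
[323.5351094   48.65857791] (array([ 0.54203002, -0.02947611,  0.38020015]), array([-0.26958093, -0.07886448, -0.95974294]))
```

View pics/w6.png

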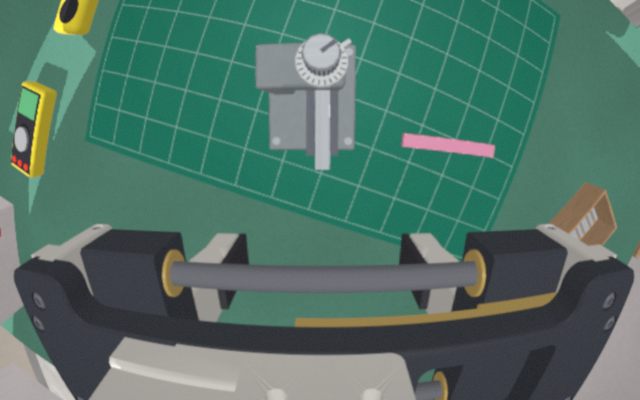

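```bash
python3 - <<'E'
from h import *
f=load('wrist'); crop(f,280,20,370,180,5,'w6c')
E
```

```text
(no output)
```

View pics/w6c.png

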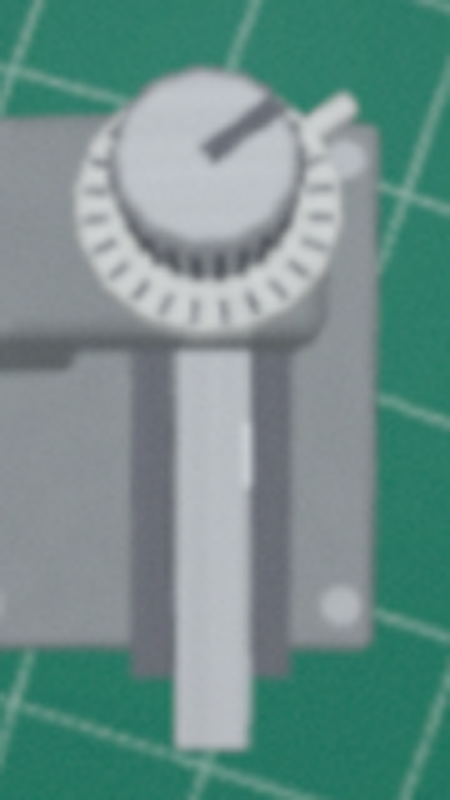

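```bash
cat > m.py <<'E'
from h import *
def fitcap(f,fish=True):
    # bright cap-top: fit circle to light region near (given)
    pass
E
python3 - <<'E'
from h import *
f=load('wrist')
c=onz(f,321.6,50.8,.173,True); print('cap',c)
l=onz(f,280+117/5,20+154/5,.173,True);r=onz(f,280+301/5,20+154/5,.173,True);print('dia',np.linalg.norm(l-r))
n=onz(f,280+211/5,20+747/5,.038,True); b=onz(f,280+211/5,20+678/5,.030,True)
d=np.array([np.cos(.325),np.sin(.325)]);m=np.array([-d[1],d[0]])
print('overhang',(b-n)[:2]@d,'near to axis',(c-n)[:2]@d,(c-n)[:2]@m,'bed',(c-b)[:2]@d)
mk=onz(f,280+280/5,20+103/5,.173,True); tab=onz(f,280+350/5,20+103/5,.135,True)
for q in(mk,tab): print(np.linalg.norm((q-c)[:2]),np.degrees(np.arctan2(*(q-c)[1::-1])))
E
```

```text
cap [ 0.58077985 -0.01477773  0.173     ]
dia 0.02418033893202619
overhang 0.014528688207746648 near to axis 0.10568968478404334 -2.3795883720698465e-05 bed 0.09116099657629669
0.01189515716843581 -33.95531005546362
0.027313113712754387 -34.4260411453156
```

```bash
python3 -m handwheel '[[2.2,0.78,0,0],[2.2,0.78,0,0],[2.2,0.78,0,0],[2.2,0.78,0,0],[2.16,0.76,0,0],[0,0,-2,0],[0,0,-2,0],[0,0,0,0],[0,0,0,0]]'
python3 - <<'E'
from h import *
f=grab('wrist'); save(f['image'],'w7'); s=arm.get_state(); print(s['eef_pos'],s['q'],proj(f,(.5812,-.0148,.173),True))
E
```

```text
t: 9.85
eef_pos: [0.582, -0.0147, 0.3605]
ee_rot: [3.141, 0.001, 0.328]
force: [0.0, -0.1, -0.3]
width: 0.0874
[ 0.58225892 -0.01472067  0.36135007] [ 3.10462713e-01  2.39689374e-01 -2.59674832e-01  5.50467536e-04
 -1.07110272e+00  1.58845494e+00] [323.35567746 242.22544374]
```

View pics/w7.png

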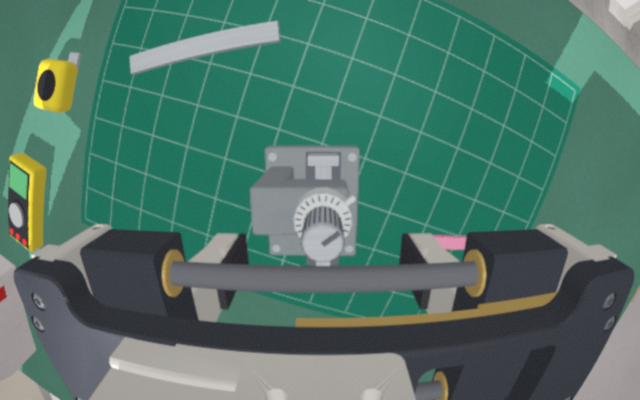

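```bash
python3 -m handwheel '[[-0.1,0,-2,0],[0,0,-1.4,0],[0,0,-0.5,0],[0,0,0,0],[0,0,0,0]]'
python3 -m handwheel '[[0,0,0,0],[0,0,0,0],[0,0,0,0],[0,0,0,0],[0,0,0,0],[0,0,0,0]]' 1 15
python3 - <<'E'
from h import *
s=arm.get_state(); print(s['force'],s['moment'],s['eef_pos'],s['width'])
E
```

```text
t: 10.4
eef_pos: [0.5815, -0.0146, 0.3229]
ee_rot: [3.141, -0.002, 0.328]
force: [-0.3, -0.5, 0.3]
width: 0.0876
t: 11.0
eef_pos: [0.5811, -0.0146, 0.3217]
ee_rot: [3.142, 0.0, 0.328]
force: [0.1, -0.6, -0.4]
width: 0.0448
[ 0.07834081 -0.55185105 -0.3565977 ] [-0.07816989  0.02000522  0.03034742] [ 0.58112841 -0.01462571  0.32165723] 0.044839785211280465
```

```bash
python3 -m handwheel '[[0,0,0,0],[0,0,0,0],[0,0,0,0],[0,0,0,0],[0,0,0,0],[0,0,0,0]]' 1 25
python3 - <<'E'
from h import *
s=arm.get_state(); print(s['force'],s['moment'],s['eef_pos'],s['width'])
f=grab('wrist'); crop(f,200,130,440,330,3,'w8'); crop(grab('scene'),275,165,375,265,7,'s8')
E
```

```text
t: 11.6
eef_pos: [0.5811, -0.0145, 0.3216]
ee_rot: [-3.141, 0.0, 0.328]
force: [-1.2, 1.7, 0.3]
width: 0.0252
[-1.17309236  1.73083641  0.28089288] [0.59124351 0.30614231 0.0274812 ] [ 0.58107216 -0.01452232  0.32163674] 0.02521350368476674
```

View pics/w8.png

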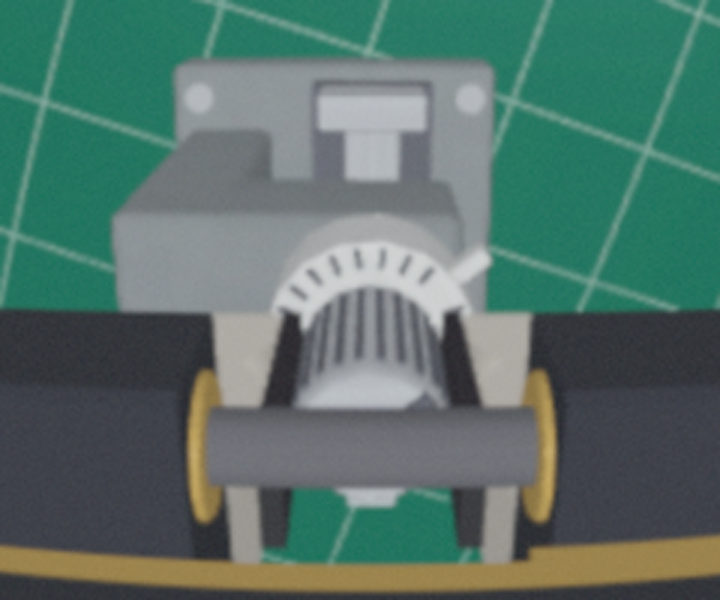

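View pics/s8.png

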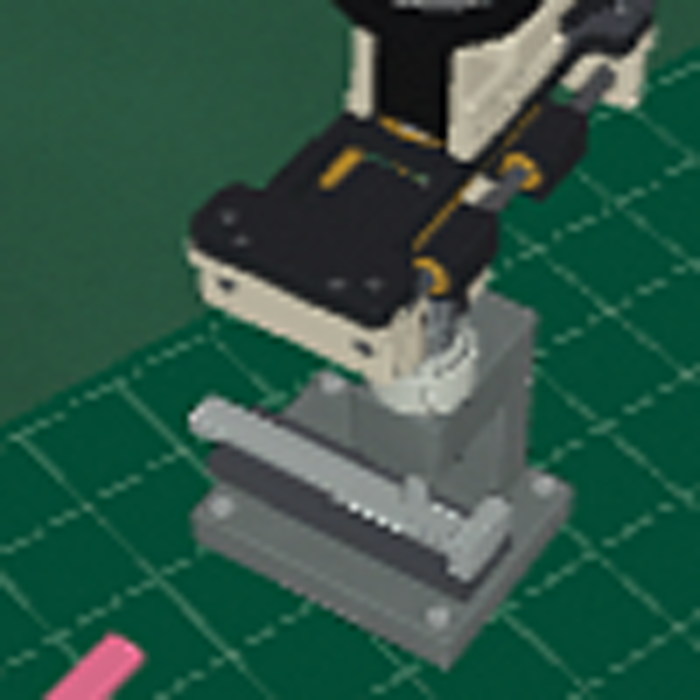

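```bash
python3 -m handwheel '[[0,0,0,-0.05],[0,0,0,-0.1],[0,0,0,-0.1],[0,0,0,-0.1],[0,0,0,-0.1],[0,0,0,-0.05],[0,0,0,0],[0,0,0,0]]'
python3 - <<'E'
from h import *
for i in range(3):
    f=grab('wrist'); s=arm.get_state(); print(s['force'],s['moment'],s['width'])
crop(f,200,130,440,330,3,'w9')
E
```

```text
t: 12.5
eef_pos: [0.5811, -0.0146, 0.3216]
ee_rot: [-3.142, 0.0, -0.17]
force: [-0.3, 3.0, 0.6]
width: 0.0254
[-1.76170587  2.43644872  0.03404087] [ 0.65023755  0.30988823 -0.03721154] 0.025315540258859737
[-2.70131837  1.40862583  0.46536107] [ 0.59466198  0.307627   -0.02142624] 0.02533161609790622
[-0.98516918  2.15522884  0.03986164] [ 0.64675166  0.36460003 -0.07235342] 0.025181452548116167
```

View pics/w9.png

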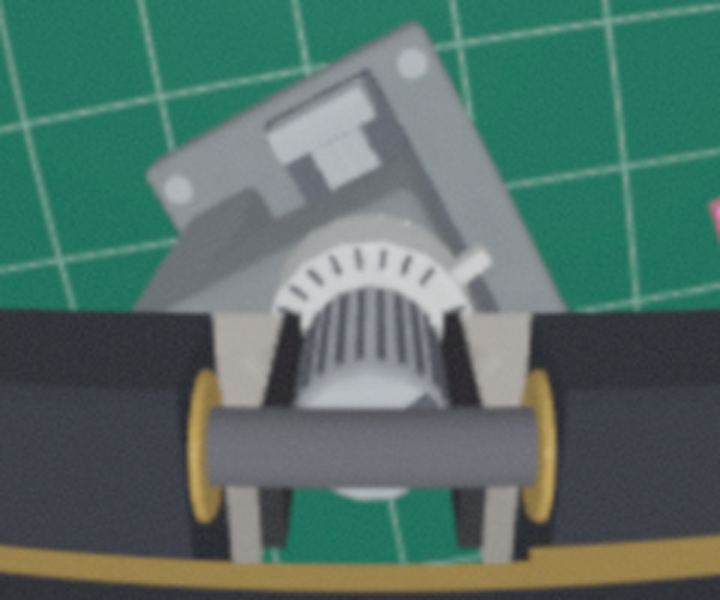

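```bash
cp wrist.npz ref.npz; cat > chk.py <<'E'
from h import *
r=dict(np.load('ref.npz')); f=grab('wrist'); s=arm.get_state()
A=r['image'][205:235,285:365].astype(int);B=f['image'][205:235,285:365].astype(int)
# tab mask: bright, in box right of thimble
def tab(f):
    im=f['image'][200:240,345:385].astype(int); m=(im.min(2)>165)
    p=np.argwhere(m); return len(p),(p.mean(0)[::-1]+[345,200]).round(1) if len(p) else None
T=f['image'][208:228,295:352].astype(int);T0=r['image'][208:228,295:352].astype(int)
print('t',s['t'],'yaw',s['ee_rot'][2].round(3),'q6',s['q'][5].round(2),'mz',s['moment'][2].round(3),'F',s['force'].round(1),'tab',tab(f),'ref',tab(r),'diff',abs(T-T0).mean().round(1))
E
python3 -m handwheel '[[0,0,0,-0.05],[0,0,0,-0.1],[0,0,0,-0.1],[0,0,0,-0.1],[0,0,0,-0.05],[0,0,0,0]]'; python3 chk.py
```

```text
t: 13.25
eef_pos: [0.5811, -0.0147, 0.3217]
ee_rot: [3.142, 0.0, -0.572]
force: [-1.1, 2.0, 0.2]
width: 0.0254
t 13.3 yaw -0.57 q6 0.69 mz -0.05 F [-0.5  2.8  0.8] tab (426, array([359.2, 226.1])) ref (240, array([351.9, 223.6])) diff 2.1
```

```bash
python3 -m handwheel '[[0,0,0,-0.07],[0,0,0,-0.07],[0,0,0,-0.06],[0,0,0,0]]'|tail -2; python3 chk.py; python3 -m handwheel '[[0,0,0,-0.07],[0,0,0,-0.07],[0,0,0,-0.06],[0,0,0,0]]'|tail -2; python3 chk.py
```

```text
force: [-1.2, 2.1, 0.3]
width: 0.0254
t 13.75 yaw -0.769 q6 0.49 mz -0.055 F [-0.7  2.1  0.7] tab (640, array([364.9, 222.6])) ref (240, array([351.9, 223.6])) diff 2.7
force: [-1.5, 0.8, 1.4]
width: 0.0255
t 14.2 yaw -0.969 q6 0.29 mz -0.079 F [-1.1  1.2  0.5] tab (664, array([364.5, 215.5])) ref (240, array([351.9, 223.6])) diff 3.1
```

```bash
python3 - <<'E'
from h import *
f=load('wrist'); crop(f,200,130,440,330,3,'w10')
E
```

```text
(no output)
```

View pics/w10.png

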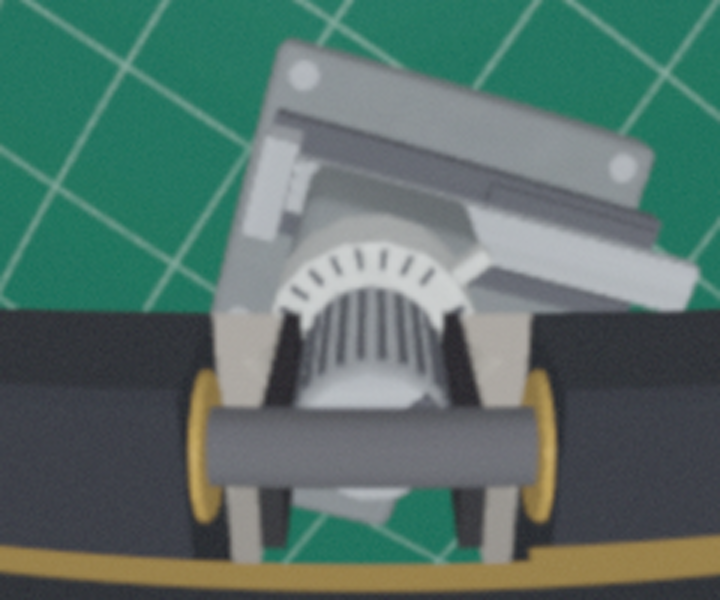

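```bash
python3 -m handwheel '[[0,0,0,-0.07],[0,0,0,-0.07],[0,0,0,-0.06],[0,0,0,0]]'|tail -2; python3 chk.py; python3 -m handwheel '[[0,0,0,-0.07],[0,0,0,-0.07],[0,0,0,-0.06],[0,0,0,0]]'|tail -2; python3 chk.py; python3 -m handwheel '[[0,0,0,-0.07],[0,0,0,-0.07],[0,0,0,-0.06],[0,0,0,0]]'|tail -2; python3 chk.py
python3 - <<'E'
from h import *
f=load('wrist'); crop(f,200,130,440,330,3,'w11')
E
```

```text
force: [-1.5, 1.2, 0.3]
width: 0.0256
t 14.65 yaw -1.168 q6 0.09 mz -0.024 F [-0.9  1.2  1.4] tab (539, array([362.1, 213.4])) ref (240, array([351.9, 223.6])) diff 3.6
force: [-2.4, 1.1, 1.2]
width: 0.0254
t 15.1 yaw -1.368 q6 -0.11 mz -0.055 F [-3.2  1.1  2. ] tab (295, array([353.4, 220.4])) ref (240, array([351.9, 223.6])) diff 3.9
force: [-2.4, 1.2, 1.4]
width: 0.0253
t 15.55 yaw -1.568 q6 -0.31 mz -0.038 F [-2.4  1.6  2.5] tab (251, array([352.1, 223.9])) ref (240, array([351.9, 223.6])) diff 4.0
```

View pics/w11.png

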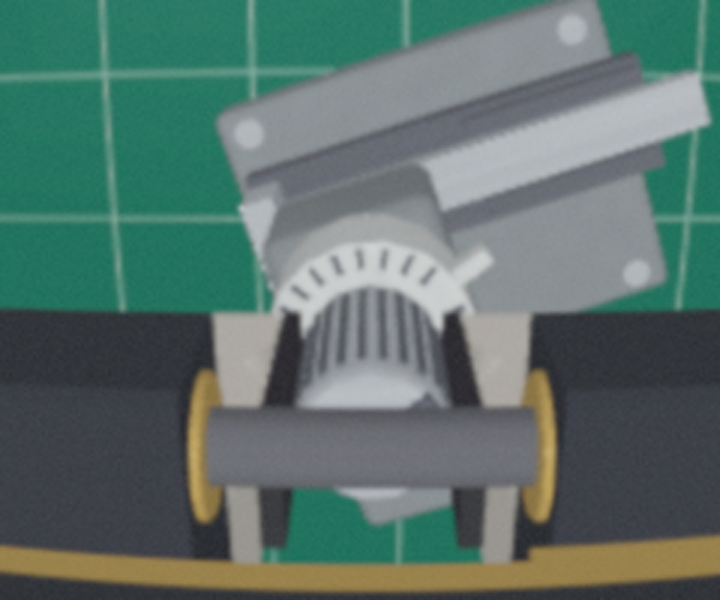

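```bash
python3 -m handwheel '[[0,0,0,-0.07],[0,0,0,-0.07],[0,0,0,-0.06],[0,0,0,0]]'|tail -2; python3 chk.py; python3 -m handwheel '[[0,0,0,-0.07],[0,0,0,-0.07],[0,0,0,-0.06],[0,0,0,0]]'|tail -2; python3 chk.py
python3 - <<'E'
from h import *
f=load('wrist'); crop(f,260,170,380,270,6,'w12'); crop(grab('scene'),300,215,350,255,12,'s12')
E
```

```text
force: [-3.0, 1.5, 2.1]
width: 0.0251
t 16.0 yaw -1.768 q6 -0.51 mz -0.053 F [-3.2  1.9  1.6] tab (191, array([351.6, 224. ])) ref (240, array([351.9, 223.6])) diff 17.9
force: [-3.9, 2.4, 3.3]
width: 0.0255
t 16.45 yaw -1.968 q6 -0.71 mz -0.037 F [-3.6  1.2  2.6] tab (251, array([352. , 223.7])) ref (240, array([351.9, 223.6])) diff 4.4
```

View pics/w12.png

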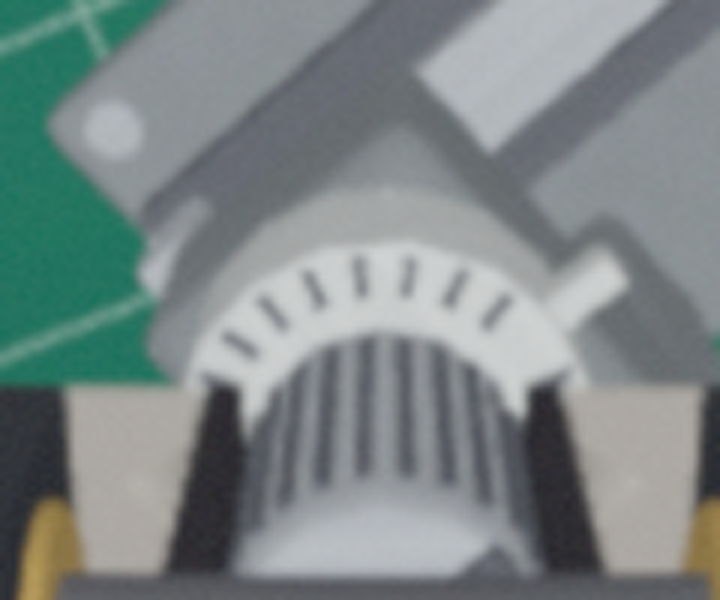

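View pics/s12.png

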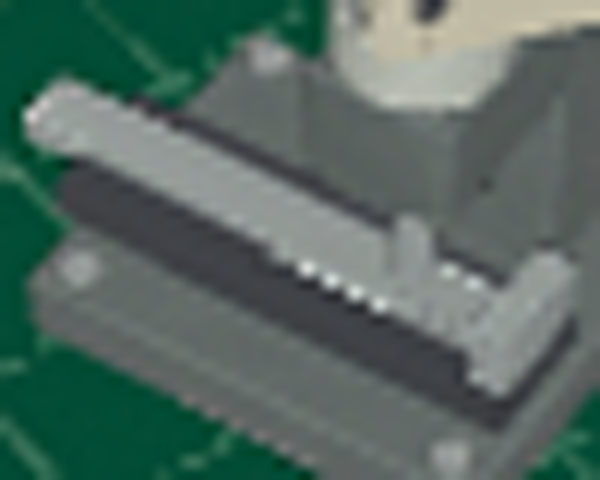

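```bash
for i in 1; do python3 -m handwheel '[[0,0,0,-0.07],[0,0,0,-0.08],[0,0,0,0]]'|tail -2; python3 chk.py;  python3 -m handwheel '[[0,0,0,-0.07],[0,0,0,-0.08],[0,0,0,0]]'|tail -2; python3 chk.py; done
python3 - <<'E'
from h import *
f=load('wrist'); crop(f,260,170,380,270,6,'w13')
E
```

```text
force: [-3.9, 0.7, 2.9]
width: 0.0256
t 16.85 yaw -2.118 q6 -0.86 mz -0.052 F [-4.1  0.6  2.6] tab (252, array([352.1, 223.7])) ref (240, array([351.9, 223.6])) diff 5.0
force: [-4.3, 2.4, 2.9]
width: 0.0253
t 17.2 yaw -2.268 q6 -1.01 mz -0.008 F [-4.5  2.2  2.8] tab (254, array([352.1, 223.6])) ref (240, array([351.9, 223.6])) diff 5.7
```

View pics/w13.png

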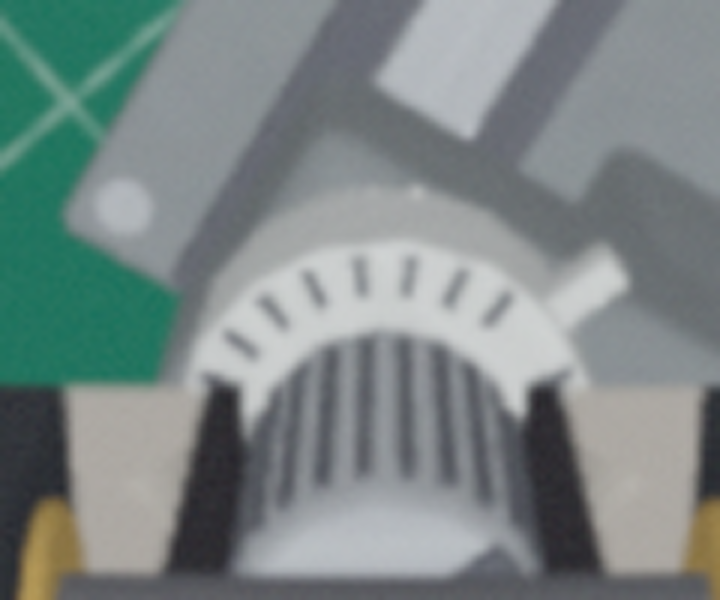

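```bash
python3 -m handwheel '[[0,0,0,-0.05],[0,0,0,-0.05],[0,0,0,0]]'|tail -2; python3 chk.py;  python3 -m handwheel '[[0,0,0,-0.05],[0,0,0,-0.05],[0,0,0,0]]'|tail -2; python3 chk.py
python3 - <<'E'
from h import *
f=load('wrist'); crop(f,260,170,380,270,6,'w14')
E
```

```text
force: [-4.2, 1.2, 3.5]
width: 0.0253
t 17.55 yaw -2.368 q6 -1.11 mz -0.03 F [-4.4  2.4  2.2] tab (255, array([352.1, 223.7])) ref (240, array([351.9, 223.6])) diff 6.0
force: [-4.5, 2.1, 3.4]
width: 0.0253
t 17.9 yaw -2.468 q6 -1.21 mz -0.047 F [-4.5  2.   3.3] tab (259, array([352.1, 223.2])) ref (240, array([351.9, 223.6])) diff 5.5
```

View pics/w14.png

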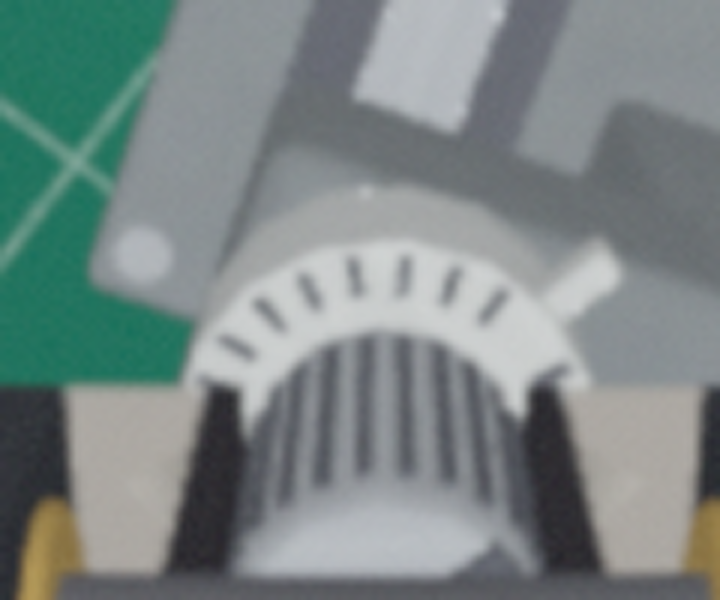

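```bash
python3 -m handwheel '[[0,0,0,-0.05],[0,0,0,-0.07],[0,0,0,-0.07],[0,0,0,-0.07],[0,0,0,-0.04],[0,0,0,0]]'|tail -2; python3 chk.py
python3 - <<'E'
from h import *
f=load('wrist'); crop(f,260,170,380,270,6,'w15')
E
```

```text
force: [-4.7, 1.3, 3.5]
width: 0.0255
t 18.55 yaw -2.768 q6 -1.51 mz 0.014 F [-4.4  3.4  3.3] tab (226, array([349.2, 220.3])) ref (240, array([351.9, 223.6])) diff 13.9
```

View pics/w15.png

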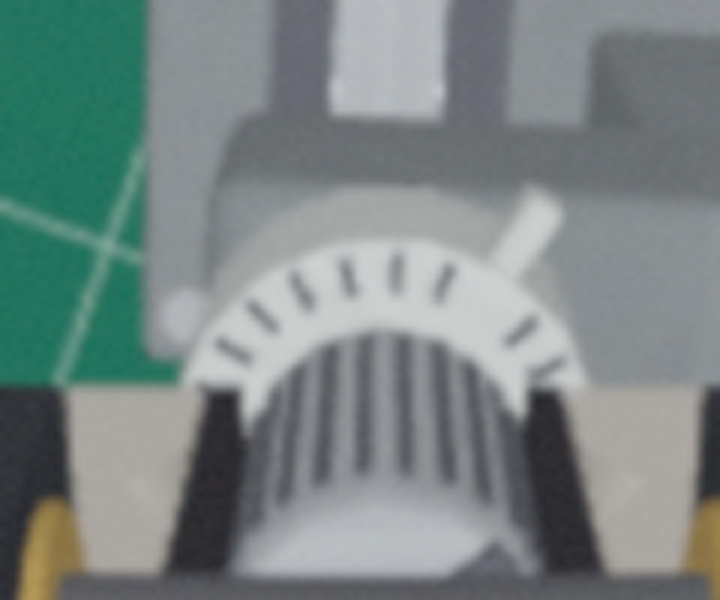

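```bash
python3 -m handwheel '[[0,0,0,-0.05],[0,0,0,-0.08],[0,0,0,-0.08],[0,0,0,-0.08],[0,0,0,-0.08],[0,0,0,-0.05],[0,0,0,0],[0,0,0,0]]'|tail -3; python3 chk.py
python3 - <<'E'
from h import *
f=load('wrist'); crop(f,260,170,380,270,6,'w16')
E
```

```text
ee_rot: [3.141, -0.0, 3.096]
force: [-4.9, 2.5, 3.7]
width: 0.0252
t 19.4 yaw 3.096 q6 -1.93 mz -0.002 F [-5.4  2.5  3.7] tab (148, array([349.4, 227. ])) ref (240, array([351.9, 223.6])) diff 11.7
```

View pics/w16.png

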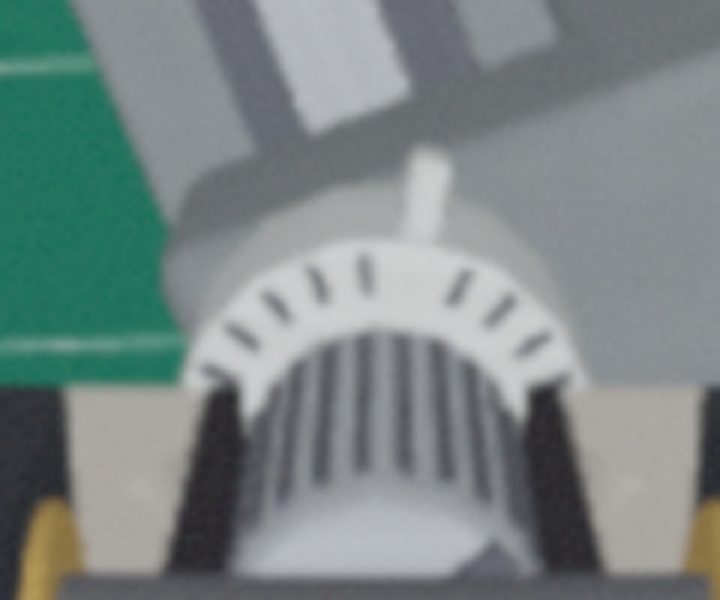

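```bash
python3 -m handwheel '[[0,0,0,0],[0,0,0,0],[0,0,0,0],[0,0,0,0],[0,0,0,0],[0,0,0,0],[0,0,0,0],[0,0,0,0]]' 0; python3 -m handwheel '[[0,0,1,0],[0,0,3,0],[0,0,4,0],[2,0,2,0],[3,0,0,0],[3,0,0,0],[3,0,0,0],[0,0,0,0],[0,0,0,0]]'
python3 - <<'E'
from h import *
f=grab('wrist'); save(f['image'],'w17'); crop(grab('scene'),295,185,365,265,8,'s17'); crop(grab('top'),290,160,360,235,8,'t17')
print(proj(f,(.5812,-.0148,.173),True))
E
```

```text
t: 20.2
eef_pos: [0.5811, -0.0146, 0.3217]
ee_rot: [3.142, 0.0, 3.091]
force: [1.0, -0.6, -0.5]
width: 0.0834
t: 21.1
eef_pos: [0.6914, -0.0147, 0.4213]
ee_rot: [-3.141, -0.001, 3.091]
force: [-0.5, -0.9, -0.7]
width: 0.0878
[315.68697602  66.36851939]
```

View pics/w17.png

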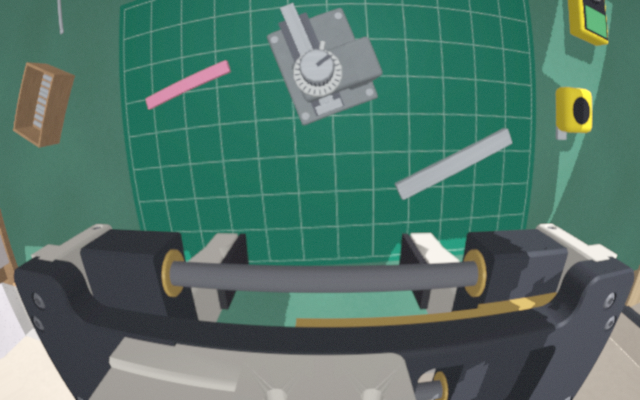

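View pics/s17.png

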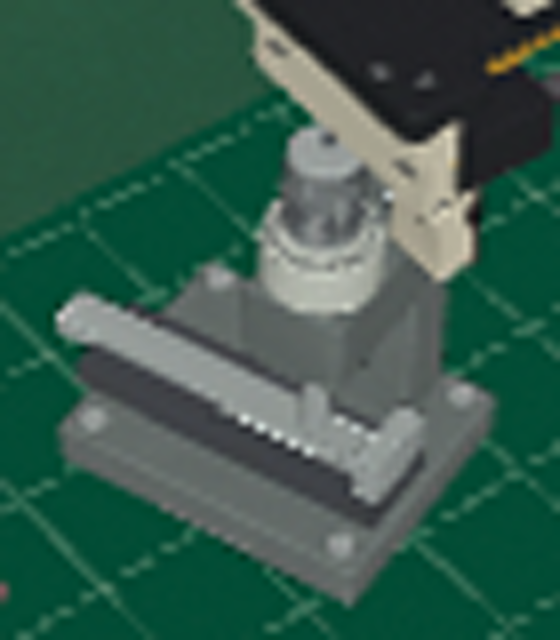

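```bash
python3 - <<'E'
from h import *
f=load('wrist'); crop(f,260,0,390,130,5,'w17c')
E
```

```text
(no output)
```

View pics/w17c.png

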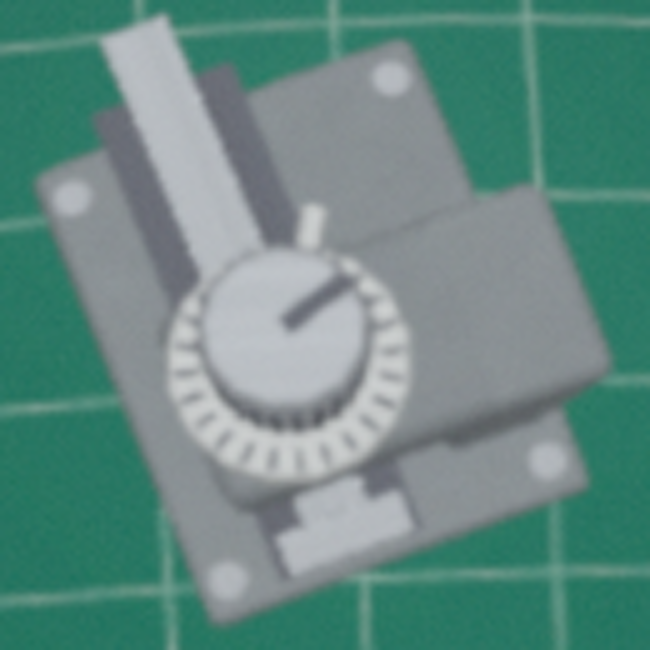

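```bash
python3 - <<'E'
from h import *
f=load('wrist'); P=lambda x,y,z:onz(f,260+x/5,y/5,z,True)
c=P(285,327,.173); ax=c
print(c)
mk=P(351,279,.173); tb=P(314,209,.135-.005)
a=[np.degrees(np.arctan2(*(q-c)[1::-1])) for q in(mk,tb)]; print(a,a[1]-a[0],[np.linalg.norm((q-c)[:2]) for q in(mk,tb)])
n=P(135,28,.038); b=P(167,91,.030); d=np.array([np.cos(.325),np.sin(.325)])
print('near-axis',(c-n)[:2]@d,'overhang',(b-n)[:2]@d)
E
```

```text
[ 0.58052064 -0.01380992  0.173     ]
[np.float64(124.46333773537562), np.float64(168.83051763686908)] 44.36717990149346 [np.float64(0.012073570494994398), np.float64(0.028559423304475397)]
near-axis 0.10470317770002807 overhang 0.01597494159155022
```

```bash
python3 -c "
from station import arm
print(arm.job_done())"
```

```text
the job is handed in; nothing more can be done
None
```

The job is done and handed in at about 21 s of the 72 s allowed.

- **Strip:** I pushed it home with shut fingertips, stopping at about 6–8 N on the fingers against the stop. The last check put its near end 104.7 mm from the spindle axis (105 expected), overhanging the bed by 16 mm (15 expected). An earlier wrist view gave 105.7 mm and 14.5 mm. All of these agree to about 1 mm, and the pictures show the strip against the stop.
- **Cap:** I gripped it with 25 N and turned it clockwise about 3.5 rad. The tab turned with the cap until roughly 2.75 rad, then stayed still while the cap slipped. After release I measured 44° of slip, against about 43° worked out from the turn.
- **Finish:** The gripper is open and clear, about 10 cm above and 11 cm away from the cap. I never touched the other objects.

**Checks that were weak or disagreed:**
- The wrist moment readings were too noisy to show the ratchet torque rising, so I judged the slip from the pictures alone.
- Contact between the spindle and strip is inferred from that slip, as the images were not fine enough to measure it.
- One numeric image comparison of the thimble jumped part-way through. The next one was back to normal, and the picture showed the tab had not moved, so I treated the jump as a glitch.

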